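Bolt the transport box shut

TASK

Bolt the lid of the plywood transport box shut: of the two barrel bolts on the lid, slide the one that has its keeper fitted on the front rail fully home through that keeper, then let go of it. The other bolt has no keeper yet (only bare screw holes in the rail): leave it drawn back.

Things in the scene. Friction and masses are not known exactly. Their poses are not given: they have to be found in the camera images.
- bolt_knob (a point): Upright steel knob, 16 mm in diameter, of the barrel bolt that has a keeper. Point on its axis, 15 mm below its top and 40 mm above the lid (lid top 90 mm above the bench). Full width and free from 21 to 48 mm above the lid; plate and straps below reach 18 mm. Frame turns with the box, z up; the bolt shoots along -x, level, towards the keeper; y is across it.
- bolt (a joint): Travel of that bolt along its track in metres: 0 = fully drawn back, 0.050 = fully home in the keeper (end stop). It starts between 0 and 0.010. It slides with about 3 N of friction and stays where it is left.
- keeper (a point): The keeper: a steel strap 24 mm long (along the bolt), foot 52 mm wide, 18 mm high, on the box's front rail; the rod goes through it. Point: centre of its opening, 9.5 mm above the lid, straight ahead of the rod; 69 mm from the knob's axis when the bolt is fully home. The box is fixed to the bench.
- spare (a joint): Travel of the other, identical barrel bolt, without a keeper ahead, in metres: 0 = fully drawn back, up to 0.050; starts between 0 and 0.010. It lies parallel, 130 mm from the first along y, on either side.

How it is judged:
By the outcome, as a careful person would: the job done as asked, in the order asked, and still so for the second after the job is handed in, with the robot touching nothing.
It also fails if it takes over 26 s, if anything falls off the work surface, if the arm or the gripper's body presses on something with over 40 N, if the wrist force passes 120 N, or if a joint passes its speed limit or range.

ROBOT

A 6-joint arm with a two-finger parallel gripper is mounted at the origin on a cart in front of the work surface, level with it; the furniture and walls round the work are solid. World frame = base frame: x ahead of the robot, y to its left, z up, the work surface at z = 0. Lengths are in m, angles in rad, forces in N, time in s.
With the tool pointing down it reaches from about 0.375 to 0.75 m from the base axis. Payload 9 kg.
Tool frame: the origin (TCP) lies at the centre of the arm's flange, where the gripper is bolted on; the fingertips stand ahead of it and the grasp point (between the pads) lies 155 mm ahead of it (bot.tip_extent is the z of the fingertips in the tool frame, in m); z points along the fingers, x is the direction in which the jaws open and shut, and the axes are right-handed (so a half turn about z gives the same grasp; the last joint's range is limited). The gripper opens to 85 mm and grips with 20 to 120 N. Pads are 22 mm wide; open, the fingers measure 114 mm over their backs; the gripper's body (76 mm by 85 mm) begins 54 mm behind the grasp point. The pads swing forward as they close: fully open they stand 13 mm farther back than shut.
Start: joints at [1.065, 0.104, 0.097, 1.564, 0, 1.353], TCP at [0.17, 0.575, 0.405] pointing down, gripper open.
Joint ranges: [-2.99, 2.99], [-0.84, 1.86], [-1.1, 1.16], [-1.84, 2.11], [-1.51, 1.56], [-3.14, 3.14]. Speed limits (rad/s): [2.22, 2.22, 2.57, 3.14, 3.14, 3.14].

INTERFACE

Orientations are given as [roll, pitch, yaw] about the fixed x, y, z axes, in that order (R = Rz(yaw) Ry(pitch) Rx(roll)).
In Python, from bench import telemetry, optics, workorder, bot gives the robot as it stands.
- The arm moves only by the tool step_arm, never from a script. Its arguments are lists of equal length, an entry for each row: "travel": the shift along the tool's x, y, z in mm, a list of three; "yaw": the turn about the tool's z in degrees; "grip": the closure in counts, from 0 (fully open) to 255 (shut). In form: {"travel": [[dx, dy, dz], ...], "yaw": [yaw, ...], "grip": [grip, ...]}. A call has exactly 8 rows; each row is the pose to reach, as a shift and turn from the pose commanded when the call began, along the tool's axes at that moment; what a row does not reach only later rows make up. A row lasts 1/8 s, in which the tool goes at most 62.5 mm and 10.7 degrees, less where a joint would pass 70% of its speed; a pose out of reach is approached as far as the arm can. A call with a gripper value outside its range is refused whole. The fingers move at their own pace and stop on an object; the grip force is fixed at half the most. Time passes only in rows, so rows that repeat a pose let the fingers close, or fill a call up. It gives the time, the measured TCP pose, the force and the opening at its end, in the units of the state.
- telemetry.observe(): the state, without advancing time (a new reading comes with each control period).
- optics.get_image(name): name is "side" or "top"; returns the picture (400x640x3 uint8, red, green, blue); there is no depth.
- optics.camera_model(name): a dict with "fx", "fy", "cx", "cy" (pixels), "world_to_cam" (4x4, takes a point from world to camera coordinates). Camera axes: x right, y down, z forward; pixel columns grow to the right and rows downward; lengths in m; the calibration is good to about 2 mm. A picture is of the moment at which its call begins. camera_model takes no time and is no camera call.
- workorder.finish_job(): hands the job in, once; it reports no verdict.
The state is a dict: "time_s": time; "qpos": joint angles; "joint_velocities": joint speeds; "joint_efforts": joint torques, N m; "ee_pos": TCP position; "tcp_rot": TCP orientation; "wrist_force": force on the tool from outside, world axes, zero at the start; "torque": the same for the moment, N m; "grip_width": finger opening in m.
Only numpy, scipy, OpenCV 4.12 (cv2) and the standard library are available. Lean on these libraries where they do the work, as an engineer would, in place of code of your own. Each camera call takes 0.05 s, during which the arm holds its last target. There are 200 camera calls.

## Working session

There is one attempt and no reset: what is moved stays moved. The work goes in short steps, Python scripts to look and compute and a tool call to move; the robot and the scene stay as the last step left them, time stands still between calls to the robot, and variables do not carry over. Pictures are saved under pics/ and viewed, about 8 in all and at most 12, crops included, and the job is handed in when it is done.

Besides the shell and the picture viewer there is one more tool, called as name(argument=value, ...) on one line, values as JSON. step_arm: Moves the arm, as the interface text tells. Its arguments: {"type":"object","properties":{"travel":{"type":"array"},"yaw":{"type":"array"},"grip":{"type":"array"}},"required":["travel","yaw","grip"]}

```bash
mkdir -p pics
python3 - <<'E'
from bench import telemetry, optics, bot
import cv2,numpy as np
s=telemetry.observe();print({k:np.round(v,3).tolist() for k,v in s.items()}, bot.tip_extent)
for n in("side","top"):
    cv2.imwrite(f"pics/{n}0.png",cv2.cvtColor(optics.get_image(n),cv2.COLOR_RGB2BGR))
    m=optics.camera_model(n);print(n,{k:np.round(v,3).tolist() for k,v in m.items()})
E
```

```text
{'time_s': 0.0, 'qpos': [1.065, 0.105, 0.096, 1.564, -0.0, 1.353], 'joint_velocities': [-0.0, 0.0, 0.002, -0.001, 0.0, -0.001], 'joint_efforts': [-0.003, -55.694, 50.364, 0.017, -0.001, 0.0], 'ee_pos': [0.17, 0.575, 0.404], 'tcp_rot': [-3.141, 0.001, 1.283], 'wrist_force': [-0.232, 0.534, -0.959], 'torque': [0.039, -0.036, 0.001], 'grip_width': 0.086} 0.1734
side {'fx': 364.57, 'fy': 364.57, 'cx': 315.052, 'cy': 200.729, 'world_to_cam': [[-0.97, -0.244, -0.009, 0.599], [-0.096, 0.415, -0.905, 0.142], [0.224, -0.877, -0.425, 0.954], [0.0, 0.0, 0.0, 1.0]]}
top {'fx': 382.111, 'fy': 382.111, 'cx': 317.035, 'cy': 192.102, 'world_to_cam': [[0.022, -1.0, -0.003, 0.169], [-0.997, -0.021, -0.08, 0.584], [0.08, 0.005, -0.997, 0.961], [0.0, 0.0, 0.0, 1.0]]}
```

View pics/top0.png

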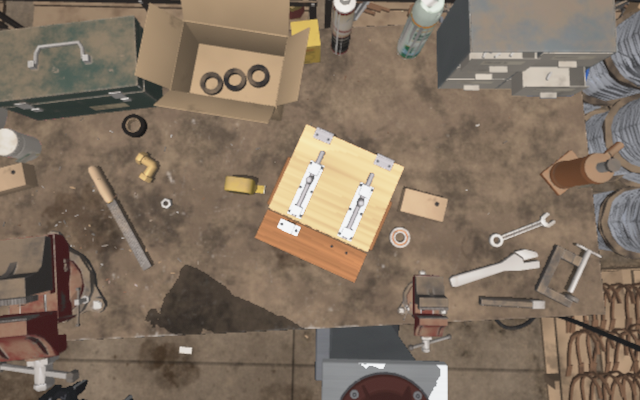

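View pics/side0.png

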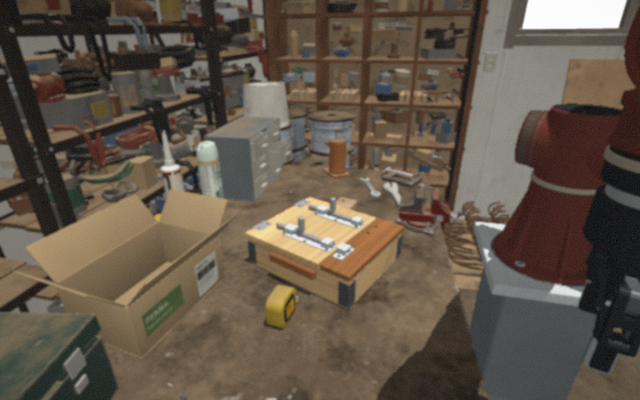

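The top view shows the box near (330,200). The keeper is the white strap at (289,228), ahead of the left bolt (307,190). The right bolt (357,205) faces bare holes. I'll enlarge both views.

Run:
```python
import cv2,numpy as np
a=cv2.imread("pics/top0.png")[120:285,250:410];b=cv2.imread("pics/side0.png")[190:300,240:410]
a=cv2.resize(a,None,fx=3.6,fy=3.6,interpolation=cv2.INTER_CUBIC)
cv2.imwrite("pics/c0.png",a)
cv2.imwrite("pics/c1.png",cv2.resize(b,None,fx=4.6,fy=4.6,interpolation=cv2.INTER_CUBIC))
```

```text
(no output)
```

View pics/c0.png

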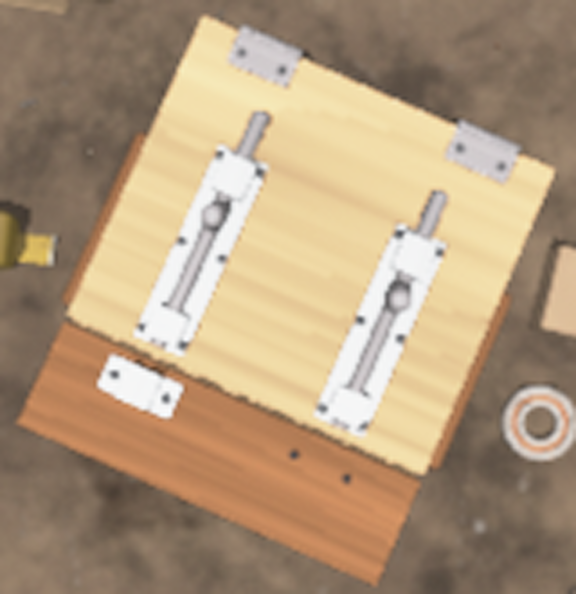

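View pics/c1.png

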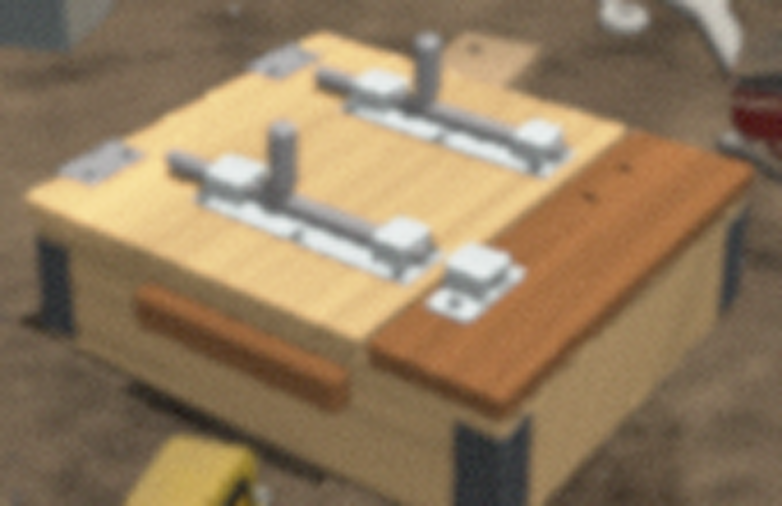

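The crops show the left bolt's knob top at top-view crop (214,213) and side-view crop (284,126). The keeper centre is at (140,386), and the lid/rail seam runs from (66,320) to (420,474). Next I'll turn these into positions.

```bash
cat > h.py <<'E'
import numpy as np
from bench import telemetry, optics
def P(n):
    m=optics.camera_model(n);return np.array([[m['fx'],0,m['cx']],[0,m['fy'],m['cy']],[0,0,1]])@np.array(m['world_to_cam'])[:3]
def ray(n,uv,z):
    p=P(n);A=p[:,:2];b=p[:,2]*z+p[:,3]
    u=np.array([*uv,1.]);M=np.c_[A,-u];r=np.linalg.solve(M,-b);return np.array([r[0],r[1],z])
E
python3 - <<'E'
from h import *
import cv2
t=lambda x,y:(250+(x+.5)/3.6-.5,120+(y+.5)/3.6-.5); s=lambda x,y:(240+(x+.5)/4.6-.5,190+(y+.5)/4.6-.5)
X=cv2.triangulatePoints(P("top"),P("side"),np.array(t(214,213)).reshape(2,1),np.array(s(284,126)).reshape(2,1));print("tri",(X[:3]/X[3]).ravel())
print("knob top",ray("top",t(214,213),.145),"side",ray("side",s(284,126),.145))
k=ray("top",t(140,386),.1);print("keeper",k,"side",ray("side",s(478,264),.108))
f=lambda a,b:np.degrees(np.arctan2(*(b-a)[1::-1]))
b1,b2=ray("top",t(234,172),.108),ray("top",t(168,326),.108)
print("bolt dir",f(b1,b2),"spare",f(ray("top",t(413,252),.108),ray("top",t(350,408),.108)))
print("seam",f(ray("top",t(66,320),.09),ray("top",t(420,474),.09)))
print("side seam",f(ray("side",s(362,342),.09),ray("side",s(626,128),.09)))
print("spare knob",ray("top",t(399,294),.145),b1,b2)
E
```

```text
tri [0.59968651 0.19909228 0.14269194]
knob top [0.6000332  0.19917413 0.145     ] side [0.59770519 0.20329495 0.145     ]
keeper [0.49011915 0.24621584 0.1       ] side [0.48900818 0.25042789 0.108     ]
bolt dir 158.2399493440258 spare 158.84554936825506
seam -112.16451180006429
side seam -112.12476403397768
spare knob [0.55151477 0.08221539 0.145     ] [0.63169359 0.18765084 0.108     ] [0.52955634 0.22842024 0.108     ]
```

step_arm(travel=[[-20, 46, 0], [-45, 104, 0], [-70, 162, 0], [-95, 220, 0], [-120, 278, 0], [-145, 335, 0], [-165, 380, 0], [-170, 392, 0]], yaw=[0, 1, 2, 3, 4, 5, 5.5, 5.5], grip=[255, 255, 255, 255, 255, 255, 255, 255])

```text
time_s: 1.1
ee_pos: [0.4998, 0.2989, 0.4039]
tcp_rot: [-3.141, 0.001, 1.183]
wrist_force: [0.0, -0.2, -0.2]
grip_width: 0.0002
```

step_arm(travel=[[-10, 35, 0], [-22, 75, 0], [-36, 115, 10], [-47, 150, 25], [-54, 173, 45], [-54, 173, 60], [-54, 173, 70], [-54, 173, 70]], yaw=[0, 0, 0, 0, 0, 0, 0, 0], grip=[255, 255, 255, 255, 255, 255, 255, 255])

```text
time_s: 2.1
ee_pos: [0.6372, 0.1872, 0.3342]
tcp_rot: [-3.14, 0.0, 1.188]
wrist_force: [-0.9, -0.1, -0.4]
grip_width: -0.0004
```

Run:
```python
from h import *
import cv2
im=optics.get_image("side")[:,:,::-1][120:300,200:430]
cv2.imwrite("pics/s1.png",cv2.resize(im,None,fx=3.4,fy=3.3,interpolation=cv2.INTER_CUBIC))
s=telemetry.observe();print(s['ee_pos'],s['tcp_rot'],s['wrist_force'])
e=np.array(s['ee_pos']);p=P("side")@np.r_[e[:2],e[2]-.1734,1];p=p[:2]/p[2];print("tip crop px",(p-[200,120])*[3.4,3.3])
```

```text
[0.63743483 0.18714601 0.33504315] [-3.14146440e+00 -1.29669872e-04  1.18823051e+00] [ 0.16146189  0.28777642 -0.11694344]
tip crop px [295.6331323  283.51105799]
```

View pics/s1.png

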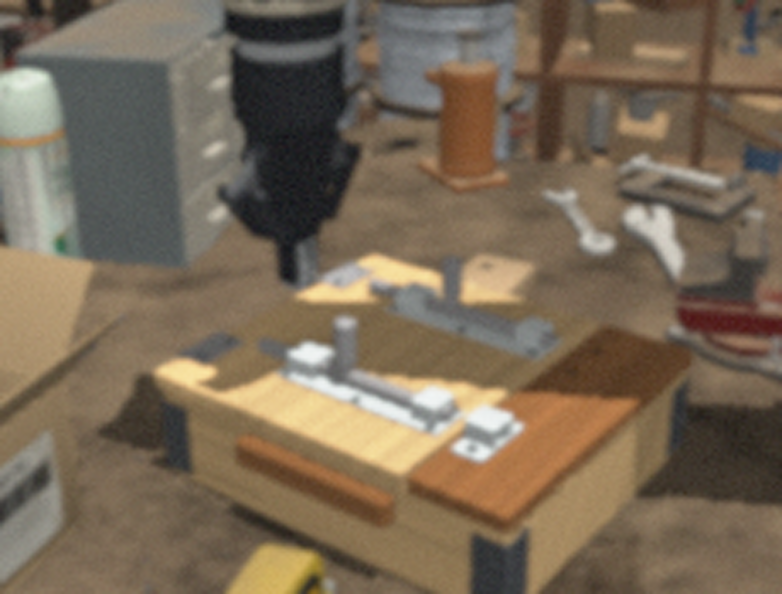

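The fingertips are at crop (296,280), where I predicted, behind the knob top at (345,322) and clear of it. Now I'll descend.

step_arm(travel=[[0, 0, 10], [0, 0, 20], [0, 0, 30], [0, 0, 38], [0, 0, 44], [0, 0, 44], [0, -3, 44], [0, -5, 44]], yaw=[0, 0, 0, 0, 0, 0, 0, 0], grip=[255, 255, 255, 255, 255, 255, 255, 255])

```text
time_s: 3.15
ee_pos: [0.6334, 0.1882, 0.2912]
tcp_rot: [3.141, -0.0, 1.187]
wrist_force: [0.0, 0.8, -0.1]
grip_width: -0.0001
```

step_arm(travel=[[0, -5, 0], [0, -10, 0], [0, -15, 0], [0, -19, 0], [0, -23, 0], [0, -27, 0], [0, -31, 0], [0, -35, 0]], yaw=[0, 0, 0, 0, 0, 0, 0, 0], grip=[255, 255, 255, 255, 255, 255, 255, 255])

```text
time_s: 4.15
ee_pos: [0.6009, 0.2014, 0.2908]
tcp_rot: [3.141, -0.001, 1.187]
wrist_force: [3.8, 1.6, -1.2]
grip_width: 0.0001
```

Run:
```python
from h import *
import cv2
im=optics.get_image("side")[:,:,::-1][170:290,240:400]
cv2.imwrite("pics/s2.png",cv2.resize(im,None,fx=4.6,fy=4.6,interpolation=cv2.INTER_CUBIC))
s=telemetry.observe();print(s['ee_pos'],s['tcp_rot'],s['wrist_force'])
```

```text
[0.60048348 0.20158125 0.29078817] [-3.14135229e+00 -2.12464560e-04  1.18733913e+00] [ 2.80421336  0.96937542 -0.61100271]
```

View pics/s2.png

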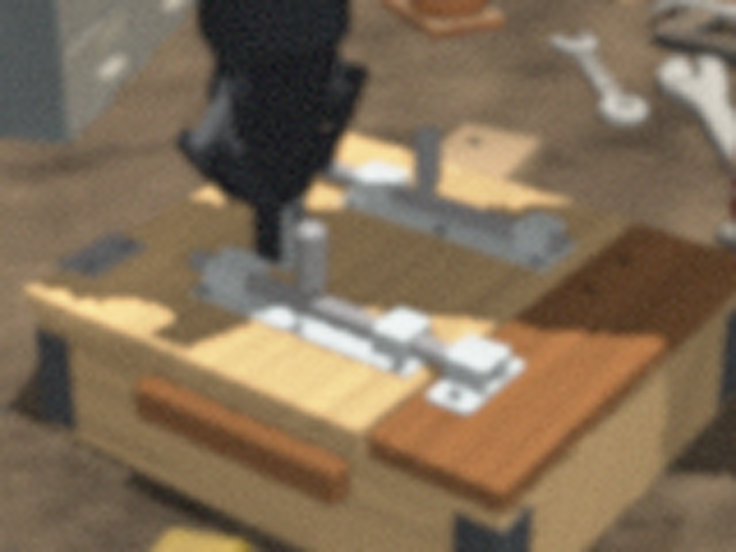

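The knob has moved forward to (312,250) with the fingers behind it at (290,235). The push reads about 3 N and the rod nose has reached the keeper at (470,350). I estimate about 32 mm to go.

step_arm(travel=[[0, -4, 0], [0, -8, 0], [0, -12, 0], [0, -16, 0], [0, -19, 0], [0, -22, 0], [0, -24, 0], [0, -26, 0]], yaw=[0, 0, 0, 0, 0, 0, 0, 0], grip=[255, 255, 255, 255, 255, 255, 255, 255])

```text
time_s: 5.2
ee_pos: [0.5769, 0.211, 0.2908]
tcp_rot: [3.141, -0.0, 1.187]
wrist_force: [4.4, 1.5, -0.4]
grip_width: 0.0003
```

step_arm(travel=[[0, -0.5, 0], [0, -1, 0], [0, -1.5, 0], [0, -2, 0], [0, -2.5, 0], [0, -3, 0], [0, -3, 0], [0, -3, 0]], yaw=[0, 0, 0, 0, 0, 0, 0, 0], grip=[255, 255, 255, 255, 255, 255, 255, 255])

```text
time_s: 6.2
ee_pos: [0.5741, 0.212, 0.2907]
tcp_rot: [-3.142, 0.0, 1.187]
wrist_force: [3.1, -0.1, 0.9]
grip_width: 0.0001
```

step_arm(travel=[[0, -0.5, 0], [0, -1, 0], [0, -1.5, 0], [0, -1.5, 0], [0, -2, 0], [0, -2.5, 0], [0, -2.5, 0], [0, -2.5, 0]], yaw=[0, 0, 0, 0, 0, 0, 0, 0], grip=[255, 255, 255, 255, 255, 255, 255, 255])

```text
time_s: 7.2
ee_pos: [0.5718, 0.213, 0.2907]
tcp_rot: [-3.142, -0.0, 1.187]
wrist_force: [2.0, -0.9, 0.8]
grip_width: -0.0001
```

step_arm(travel=[[0, -0.5, 0], [0, -1, 0], [0, -1, 0], [0, -1.5, 0], [0, -2, 0], [0, -2, 0], [0, -2, 0], [0, -2, 0]], yaw=[0, 0, 0, 0, 0, 0, 0, 0], grip=[255, 255, 255, 255, 255, 255, 255, 255])

```text
time_s: 8.2
ee_pos: [0.571, 0.2132, 0.2909]
tcp_rot: [3.138, -0.0, 1.186]
wrist_force: [10.2, -3.1, -4.1]
grip_width: -0.0002
```

Run:
```python
from h import *
import cv2
im=optics.get_image("side")[:,:,::-1][170:290,240:400]
cv2.imwrite("pics/s3.png",cv2.resize(im,None,fx=4.6,fy=4.6,interpolation=cv2.INTER_CUBIC))
s=telemetry.observe();print(s['ee_pos'],s['tcp_rot'],s['wrist_force'])
```

```text
[0.57100196 0.21324704 0.29081595] [ 3.13854743e+00 -2.97165215e-04  1.18621247e+00] [10.49105257 -2.12110218 -3.10579427]
```

View pics/s3.png

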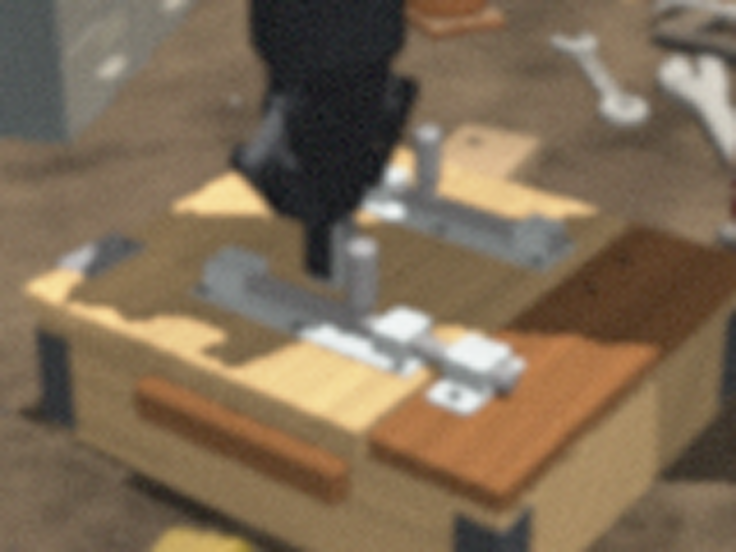

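The rod nose now shows beyond the keeper at (515,370). Force is rising and motion has stalled, which fits the end stop. One more small push should confirm it.

step_arm(travel=[[0, -0.5, 0], [0, -1, 0], [0, -1.5, 0], [0, -2, 0], [0, -2, 0], [0, -2, 0], [0, -2, 0], [0, -2, 0]], yaw=[0, 0, 0, 0, 0, 0, 0, 0], grip=[255, 255, 255, 255, 255, 255, 255, 255])

```text
time_s: 9.25
ee_pos: [0.5703, 0.2135, 0.2909]
tcp_rot: [3.135, -0.001, 1.185]
wrist_force: [19.3, -5.9, -7.2]
grip_width: -0.0004
```

It moved only 0.7 mm for 2 mm commanded while the force rose to 20 N, so this is the end stop. Now I'll back off and lift.

step_arm(travel=[[0, 3, 0], [0, 8, 0], [0, 14, 0], [0, 18, 0], [0, 20, -8], [0, 20, -25], [0, 20, -50], [0, 20, -80]], yaw=[0, 0, 0, 0, 0, 0, 0, 0], grip=[255, 255, 255, 255, 255, 255, 255, 255])

```text
time_s: 10.25
ee_pos: [0.5864, 0.2071, 0.3727]
tcp_rot: [3.141, -0.0, 1.187]
wrist_force: [0.2, 0.1, 0.9]
grip_width: 0.0001
```

step_arm(travel=[[0, 10, -20], [0, 20, -40], [0, 30, -50], [0, 50, -60], [0, 70, -60], [0, 85, -60], [0, 90, -60], [0, 90, -60]], yaw=[0, 0, 0, 0, 0, 0, 0, 0], grip=[255, 255, 255, 255, 255, 255, 255, 255])

```text
time_s: 11.25
ee_pos: [0.67, 0.1734, 0.4313]
tcp_rot: [3.141, -0.0, 1.187]
wrist_force: [-0.4, -0.5, 0.1]
grip_width: -0.0002
```

Run:
```python
from h import *
import cv2
im=optics.get_image("side")[:,:,::-1][170:290,240:400]
cv2.imwrite("pics/s4.png",cv2.resize(im,None,fx=4.6,fy=4.6,interpolation=cv2.INTER_CUBIC))
s=telemetry.observe();print(s['ee_pos'],s['wrist_force'],s['time_s'])
```

```text
[0.66974788 0.17355216 0.43128891] [ 0.42776564 -0.5815149  -0.22061258] 11.3
```

View pics/s4.png

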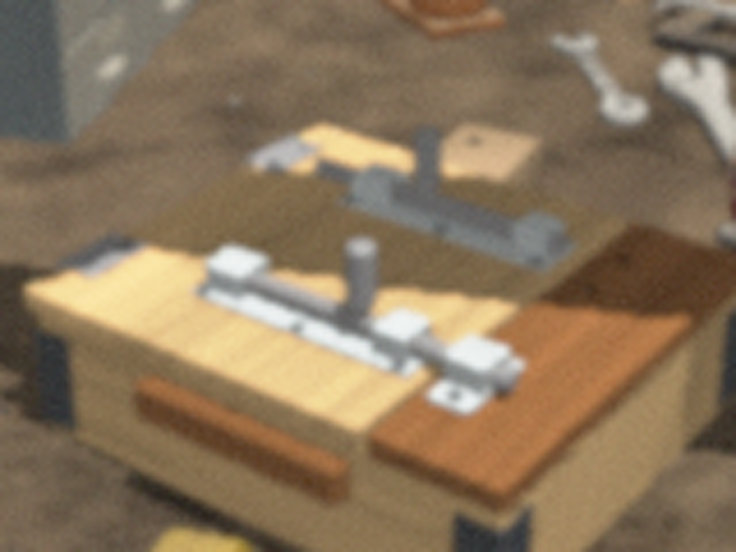

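The knob is at (361,245), hard by the front strap. The rod is through the keeper with its nose at (513,370), and the spare at (427,135) hasn't moved. I'll check the travel numerically before handing in.

Run:
```python
from h import *
from bench import workorder
a=ray("side",(301.7,217.4),.145);b=ray("side",(240+361.5/4.6-.5,170+246/4.6-.5),.145)
d=np.linalg.norm(b-a);print("travel",d)
if d>.044: print(workorder.finish_job())
```

```text
travel 0.04681207959684393
the job is handed in; nothing more can be done
None
```

I slid the bolt that has the keeper home through it by pushing its knob with the closed fingers, then backed off, lifted clear and handed the job in at about 11.3 s.

- **End stop:** motion stalled at the end, moving 0.7 mm for 2 mm commanded, while the wrist force rose to about 20 N. Sliding before that had read about 2–5 N.
- **Travel:** the side image gives about 47 mm of knob movement, less than the full 50 mm. The bolt may have started up to 10 mm along its track, and the pixel error is a couple of mm, so I take this as home. The final finger position puts the knob about 69 mm from the keeper, which matches the value given for fully home.
- **Last picture:** the rod nose shows beyond the keeper and the spare bolt's knob sits where it was at the start. Wrist force was near zero with the arm clear of the box.

No check failed.

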